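Load the tin turntable and hold its keyed handle in

TASK

In the pantry, stand the spare yellow tin upright in the one empty pocket of the marking turntable and let go of it. Then take the drive handle from its white stand, push its shaft into the turntable's hub, turning it until the key slips into the keyway, and keep pushing against the brake spring until its flange is down on the hub. Finish while still gripping the handle and holding it pressed fully home; leave the other tins in their pockets and do not disturb the jar, flat tin and carton.

Things in the scene. Friction and masses are not known exactly. Their poses are not given: they have to be found in the camera images.
- turntable: Fixed hand-turned date-marking turntable for tins: a round steel plate, 272 mm across, its top 30 mm above the table, carrying four blue pocket collars and a central dark steel hub. Its brake is on: it does not turn. Origin: centre of the underside, z up. Its x axis points from the hub's centre out through the hub's keyway.
- hub_mouth (a point): Centre of the hub's bore at its mouth, 80 mm above the table. The hub is about 48 mm across and stands 50 mm above the plate; round bore 22.4 mm across; keyway slot 9.4 mm wide, full height, open to the outside, towards the point's +x axis (the turntable's x), between two red strips on the hub's top. z up.
- pocket0 (a point): Centre of a pocket's floor, on the plate's top, 30 mm above the table, at x +64, y +64 mm in the turntable's frame. The pocket is a blue collar, 59 mm inside, 64 mm outside, 10 mm high, with a black rubber floor. It may hold a tin or be empty: just one of the four is empty.
- pocket1 (a point): Centre of a pocket's floor, on the plate's top, 30 mm above the table, at x +64, y -64 mm in the turntable's frame. The pocket is a blue collar, 59 mm inside, 64 mm outside, 10 mm high, with a black rubber floor. It may hold a tin or be empty: just one of the four is empty.
- pocket2 (a point): Centre of a pocket's floor, on the plate's top, 30 mm above the table, at x -64, y -64 mm in the turntable's frame. The pocket is a blue collar, 59 mm inside, 64 mm outside, 10 mm high, with a black rubber floor. It may hold a tin or be empty: just one of the four is empty.
- pocket3 (a point): Centre of a pocket's floor, on the plate's top, 30 mm above the table, at x -64, y +64 mm in the turntable's frame. The pocket is a blue collar, 59 mm inside, 64 mm outside, 10 mm high, with a black rubber floor. It may hold a tin or be empty: just one of the four is empty.
- spare_tin: The spare tin: yellow label with a green band, bare metal ends, 54 mm across, 62 mm high, 0.18 kg or so, standing on the table away from the turntable. Origin: centre of its underside, z up along its axis.
- stock_tin0: One of three tins, just like the spare, already standing in pockets of the turntable; to be left there. Origin: centre of its underside.
- stock_tin1: One of three tins, just like the spare, already standing in pockets of the turntable; to be left there. Origin: centre of its underside.
- stock_tin2: One of three tins, just like the spare, already standing in pockets of the turntable; to be left there. Origin: centre of its underside.
- handle: Drive handle, parked upright in the stand. Origin: centre of the shaft's lower tip, z up. Steel shaft 20 mm across, z 0 to 36 mm, tip chamfered 3 mm. Brass key on its +x side, z 8 to 36, 7 mm wide, reaching 15.5 mm from the axis. Black flange 46 mm across, z 36 to 44. Flat black grip, z 44 to 90, 56 mm long in x, 20 mm thick in y, its +x end (key side) red. About 0.22 kg.
- stand: White fixed parking cup, 72 mm across at its foot, 60 mm at its top, 42 mm high, loose hole 38 mm across or wider; the handle's flange rests on its rim. Origin: centre of its underside.
- brake (a joint): Brass brake-release plunger deep in the hub's bore, its top 26 mm below the mouth. 0 = up (brake on), grows in m as the shaft's tip pushes it down against a spring: 4 N to start, about 12 N at 0.010, which is reached when the handle's flange meets the hub's top; it springs back and lifts the handle's shaft when not pressed.
- jam_jar: Bystander: amber jar with a red lid, 68 mm across, 100 mm high. Origin: centre of its underside.
- fish_tin: Bystander: flat tin with a blue label, 84 mm across, 45 mm high. Origin: centre of its underside.
- tea_carton: Bystander: red and yellow carton, 50 x 90 mm, 75 mm high. Origin: centre of its underside.

How it is judged:
On the way, in this order (a step that is already met when the one before it is completed fails the run):
1. the spare tin stands in the empty pocket, let go (((horizontal distance between spare_tin and pocket0 below 0.006 m and z of spare_tin in the frame of pocket0 below 0.004 m) or (horizontal distance between spare_tin and pocket1 below 0.006 m and z of spare_tin in the frame of pocket1 below 0.004 m) or (horizontal distance between spare_tin and pocket2 below 0.006 m and z of spare_tin in the frame of pocket2 below 0.004 m) or (horizontal distance between spare_tin and pocket3 below 0.006 m and z of spare_tin in the frame of pocket3 below 0.004 m)) and angle between spare_tin's own z axis and vertical below 0.06 rad and contact force between the fingers and spare_tin below 0.2 N), for 0.2 s.
2. the handle's key has entered the hub's keyway (horizontal distance between handle and hub_mouth below 0.004 m and angle between handle's own z axis and vertical below 0.1 rad and z of handle in the frame of hub_mouth below -0.014 m), for 0.1 s.
At the end, for the whole second after the job is handed in: Spare tin upright in the empty pocket (6 mm), released; shaft in the hub (4 mm, 0.1 rad), key in keyway, tip 33 mm or more below the mouth, brake plunger down over 7 mm, handle gripped with over 2 N; other tins moved under 15 mm, bystanders under 30 mm (all of step 1 and horizontal distance between handle and hub_mouth below 0.004 m and angle between handle's own z axis and vertical below 0.1 rad and z of handle in the frame of hub_mouth below -0.033 m and angle between the x axis of handle and the x axis of hub_mouth, either way round below 0.15 rad and value of joint brake above 0.007 m and contact force between the fingers and handle above 2 N and distance of each of stock_tin0, stock_tin1, stock_tin2 from where it was at the start of the episode below 0.015 m and distance of each of jam_jar, fish_tin, tea_carton from where it was at the start of the episode below 0.03 m); the arm keeps its last pose, push and grip.
It fails at once if a tin in the turntable is knocked out of place (distance of any of stock_tin0, stock_tin1, stock_tin2 from where it was at the start of the episode above 0.02 m).
It fails at once if the jar, flat tin or carton is disturbed (distance of any of jam_jar, fish_tin, tea_carton from where it was at the start of the episode above 0.03 m).
It also fails if it takes over 54 s, if anything falls off the work surface, if the arm or the gripper's body presses on something with over 40 N, if the wrist force passes 120 N, or if a joint passes its speed limit or range.

ROBOT

A 6-joint arm with a two-finger parallel gripper is mounted at the origin on the work surface. World frame = base frame: x ahead of the robot, y to its left, z up, the work surface at z = 0. Lengths are in m, angles in rad, forces in N, time in s.
With the tool pointing down it reaches from about 0.425 to 0.925 m from the base axis. Payload 12.5 kg.
Tool frame: the origin (TCP) lies at the very end of the fingers, on their centre line; the grasp point (between the pads) lies 19 mm behind it (robot.grip_depth is the distance from the TCP to the grasp point, in m); z points along the fingers, y is the direction in which the jaws open and shut (so a half turn about z gives the same grasp; the last joint's range is limited). The gripper opens to 85 mm and grips with 20 to 120 N. Pads are 22 mm wide; open, the fingers measure 114 mm over their backs; the gripper's body (76 mm by 85 mm) begins 54 mm behind the grasp point. The pads swing forward as they close: fully open they stand 13 mm farther back than shut.
Start: joints at [-1.298, 0.491, 1.559, -0, 1.092, -0.106], TCP at [0.231, -0.581, 0.231] pointing down, gripper open.
Joint ranges: [-3.1, 3.1], [-0.84, 2.19], [0.05, 2.79], [-1.13, 4.28], [0.06, 2.93], [-2.69, 2.69]. Speed limits (rad/s): [2.22, 2.22, 2.79, 3.14, 3.14, 3.14].

INTERFACE

Orientations are given as [roll, pitch, yaw] about the fixed x, y, z axes, in that order (R = Rz(yaw) Ry(pitch) Rx(roll)).
In Python, from station import robot, imaging gives the robot as it stands. Calls block until the motion is done:
- robot.movep(position, orientation): joint-space move of the TCP to a pose.
- robot.servo_line(position, max_speed=0.15, rot=None, stop_force=None): straight line of the TCP; rot=None keeps the orientation; max_speed is the mean speed in m/s. With stop_force (N) it stops when the force on the tool has changed by that much, and returns True; else False.
- robot.set_joints(angles): joint-space move.
- robot.open_jaws() and robot.close(grip_force=None): open the fingers fully, or close them until they stop; grip_force is the grip in N (None keeps the last).
- robot.pause(seconds).
- robot.inverse_kinematics(position, orientation): joint angles nearest the present ones, or None.
- robot.read_state(): the state.
- imaging.camera(name): name is "side" or "top"; returns a dict with "img" (420x560x3 uint8, red, green, blue), "z_map" (420x560 float32, m along the optical axis (not along the pixel's ray), 0 where there is no reading), "fx", "fy", "cx", "cy" (pixels), "rvec" (rotation vector, rad) and "tvec" (3), from world to camera coordinates, as OpenCV has them. Camera axes: x right, y down, z forward; pixel columns grow to the right and rows downward; lengths in m; the calibration is good to about 2 mm. A picture is of the moment at which its call begins.
A pose or a line that the arm cannot do raises robot.Unreachable and nothing moves.
- robot.job_done(): hands the job in, once; it reports no verdict.
The state is a dict: "time_s": time; "joints": joint angles; "dq": joint speeds; "effort": joint torques, N m; "ee_pos": TCP position; "tool_rot": TCP orientation; "contact_force": force on the tool from outside, world axes, zero at the start; "ft_torque": the same for the moment, N m; "grip_width": opening from 0.0 (shut) to 1.0 (fully open).
Only numpy, scipy, OpenCV 4.12 (cv2) and the standard library are available. Lean on these libraries where they do the work, as an engineer would, in place of code of your own. Each camera call takes 0.05 s, during which the arm holds its last target. There are 200 camera calls.

## Working session

There is one attempt and no reset: what is moved stays moved. The work goes in short steps, each a Python script; the robot and the scene stay as the last script left them, time stands still between calls to the robot, and variables do not carry over. Pictures are saved under pics/ and viewed, on a budget of 10 in all, crops included, one or two more only if the job needs it, and the job is handed in when it is done.

```bash
mkdir -p pics; ls; python3 - <<'E'
from station import robot, imaging
import cv2,numpy as np
for n in("top","side"):
    c=imaging.camera(n); cv2.imwrite(f"pics/{n}0.png",c["img"][:,:,::-1]); np.savez(f"{n}0.npz",**c)
    R=cv2.Rodrigues(np.array(c["rvec"]))[0]; print(n,c["fx"],c["cx"],c["cy"],-R.T@c["tvec"],R[2], (c["z_map"]>0).mean())
print(robot.read_state())
E
```

```text
pics
top 404.8720613497535 281.9770402992765 206.37773483651137 [ 0.49232933 -0.00869837  1.04113843] [ 0.13514852  0.00900094 -0.99078447] 0.9960331632653061
side 477.04097838144673 280.8644902253915 213.50581523901104 [0.43950793 0.55693711 0.81646942] [ 0.18974078 -0.60167299 -0.77587889] 0.9958503401360544
{'time_s': 0.1, 'joints': array([-1.29760715e+00,  4.91527832e-01,  1.55933833e+00, -4.70709897e-06,
        1.09168915e+00, -1.05609363e-01]), 'dq': array([ 0.00050707, -0.0014559 , -0.00459872, -0.00067924, -0.00014693,
        0.00134967]), 'effort': array([ 2.29868238e-03, -6.19446588e+01, -2.62026519e+01, -1.02157487e-04,
        2.94201855e-03,  4.38293412e-06]), 'ee_pos': array([ 0.23109618, -0.58052249,  0.23078571]), 'tool_rot': array([-3.14063492e+00, -9.73250471e-05,  3.78800669e-01]), 'contact_force': array([ 0.12872019, -0.10177064,  0.47317773]), 'ft_torque': array([-0.01718657, -0.01840098,  0.02373447]), 'grip_width': 0.9994214007040585}
```

View pics/top0.png

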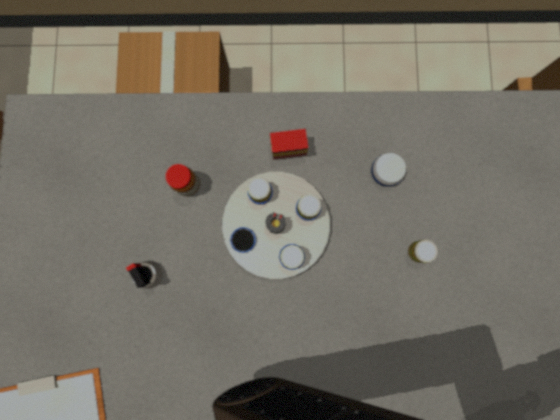

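View pics/side0.png

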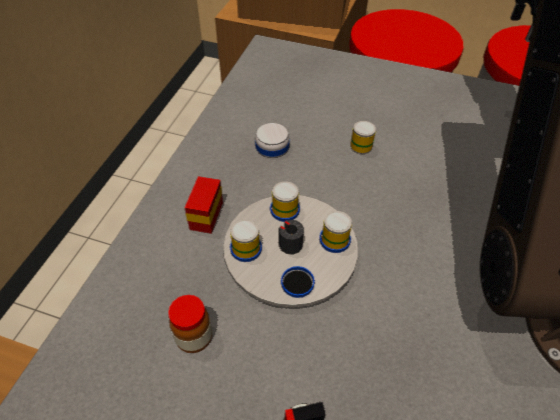

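The top view shows the spare tin at (425,252), the empty pocket at (243,240), the hub at (276,223) with red strips near its top, and the handle at (138,275) with its red end at (131,267). In the side view the handle is at (305,412), at the frame's edge. The robot arm covers nothing that matters.

```bash
cat > h.py <<'E'
import cv2,numpy as np
def cloud(c):
    R=cv2.Rodrigues(np.array(c["rvec"]))[0]; v,u=np.mgrid[:420,:560]; z=c["z_map"]
    P=np.stack([(u-c["cx"])/c["fx"]*z,(v-c["cy"])/c["fy"]*z,z],-1)
    return (P-np.array(c["tvec"]))@R
def ray(c,u,v,h):
    R=cv2.Rodrigues(np.array(c["rvec"]))[0]; C=-R.T@np.array(c["tvec"])
    d=np.stack([(np.asarray(u)-c["cx"])/c["fx"],(np.asarray(v)-c["cy"])/c["fy"],np.ones(np.shape(u))],-1)@R
    return C+d*((h-C[2])/d[...,2])[...,None]
def hsv(c): return cv2.cvtColor(np.ascontiguousarray(c["img"]),cv2.COLOR_RGB2HSV)
def roi(c,u0,u1,v0,v1):
    m=np.zeros((420,560),bool); m[v0:v1,u0:u1]=1; return m
def fit(c,m,h):  # circle on plane h through contour of mask
    m=m.astype(np.uint8); cs,_=cv2.findContours(m,cv2.RETR_EXTERNAL,cv2.CHAIN_APPROX_NONE)
    k=max(cs,key=cv2.contourArea)[:,0]; p=ray(c,k[:,0],k[:,1],h)[:,:2]
    A=np.c_[2*p,np.ones(len(p))]; s=np.linalg.lstsq(A,(p**2).sum(1),rcond=None)[0]
    return s[:2].round(4),round(2*np.sqrt(s[2]+s[:2]@s[:2]),4),len(p)
E
cat > a.py <<'E'
from h import *
T=dict(np.load("top0.npz"));S=dict(np.load("side0.npz"))
def rep(n,c,b,h,tol=.012,extra=None):
    P=cloud(c); m=roi(c,*b)&(abs(P[...,2]-h)<tol)
    if extra is not None: m&=extra
    z=P[...,2][m]; print(n,m.sum(),"z",np.median(z).round(4),"c",P[m].mean(0).round(4),"fit",fit(c,m,h))
rep("spareT",T,(405,445,232,272),.062); rep("spareS",S,(345,382,115,160),.062)
for n,b in dict(t0=(244,276,172,206),t1=(294,326,190,224),t2=(276,308,240,274)).items(): rep(n,T,b,.092)
for n,b in dict(t0=(266,304,178,222),t1=(226,262,216,262),t2=(318,356,208,254)).items(): rep(n+"S",S,b,.092)
rep("plateT",T,(200,350,150,300),.03,.012)
rep("hubT",T,(258,294,206,242),.08); rep("hubS",S,(272,310,216,256),.08)
H=hsv(T);HS=hsv(S)
blue=lambda H:(H[...,0]>105)&(H[...,0]<130)&(H[...,1]>150)&(H[...,2]>40)
rep("pockT",T,(222,264,220,262),.04,.03,blue(H)); rep("pockS",S,(276,320,262,300),.04,.03,blue(HS))
red=lambda H:((H[...,0]<8)|(H[...,0]>172))&(H[...,1]>150)
for n,c,HH,b in(("T",T,H,(258,294,206,242)),("S",S,HS,(272,310,216,256))):
    m=roi(c,*b)&red(HH); v,u=np.nonzero(m); p=ray(c,u,v,.08)[:,:2]; print("red strips",n,len(u),p.mean(0).round(4)); print(p.round(3).tolist()[:40])
b=(115,165,250,295);P=cloud(T)
m=roi(T,*b)&(P[...,2]>.08); print("grip",m.sum(),np.median(P[...,2][m]))
v,u=np.nonzero(m); q=ray(T,u,v,.096)[:,:2].astype(np.float32); print(cv2.minAreaRect(q),q.mean(0))
mr=m&red(H); v,u=np.nonzero(mr); print("red",ray(T,u,v,.096).mean(0),len(u))
rep("stand",T,b,.042,.006); rep("handS top",S,(270,340,395,420),.096,.012)
for b in((160,200,158,198),(370,410,148,190),(265,312,122,162)):
    mm=roi(T,*b)&(P[...,2]>.03); print("byst",P[mm].mean(0).round(3))
big=np.vstack([cv2.resize(T["img"][205:245,255:295],(560,560),interpolation=0)[:280*2]])
sd=cv2.resize(T["img"][250:295,115:165],(622,560),interpolation=0)
cv2.imwrite("pics/z.png",cv2.resize(np.hstack([big,sd]),(800,380))[:,:,::-1])
E
python3 a.py
```

```text
spareT 439 z 0.0614 c [ 0.5165 -0.3415  0.0611] fit (array([ 0.5165, -0.3411]), np.float64(0.0543), 66)
spareS 342 z 0.0617 c [ 0.5195 -0.3392  0.0607] fit (array([ 0.5196, -0.338 ]), np.float64(0.0595), 61)
t0 416 z 0.092 c [0.6663 0.0571 0.0916] fit (array([0.6663, 0.057 ]), np.float64(0.0532), 64)
t1 412 z 0.0917 c [ 0.6246 -0.0631  0.0915] fit (array([ 0.6247, -0.063 ]), np.float64(0.0525), 62)
t2 430 z 0.0922 c [ 0.5047 -0.0212  0.092 ] fit (array([ 0.5048, -0.0211]), np.float64(0.0522), 64)
t0S 520 z 0.0922 c [ 0.6264 -0.0584  0.0911] fit (array([ 0.6271, -0.0597]), np.float64(0.0582), 74)
t1S 615 z 0.0922 c [0.6684 0.0605 0.0914] fit (array([0.6684, 0.0604]), np.float64(0.0578), 82)
t2S 585 z 0.0923 c [ 0.507  -0.0178  0.0912] fit (array([ 0.507 , -0.0177]), np.float64(0.0579), 78)
plateT 7466 z 0.0299 c [0.5819 0.0223 0.0302] fit (array([0.5859, 0.0181]), np.float64(0.2678), 304)
hubT 235 z 0.08 c [0.5838 0.0185 0.0797] fit (array([0.5853, 0.018 ]), np.float64(0.0403), 84)
hubS 422 z 0.0797 c [0.5874 0.0202 0.0783] fit (array([0.5871, 0.021 ]), np.float64(0.051), 73)
  return _methods._mean(a, axis=axis, dtype=dtype,
  ret = ret.dtype.type(ret / rcount)
a.py:6: RuntimeWarning: Mean of empty slice.
  z=P[...,2][m]; print(n,m.sum(),"z",np.median(z).round(4),"c",P[m].mean(0).round(4),"fit",fit(c,m,h))
  ret = um.true_divide(
Traceback (most recent call last):
  File "a.py", line 14, in <module>
    rep("pockT",T,(222,264,220,262),.04,.03,blue(H)); rep("pockS",S,(276,320,262,300),.04,.03,blue(HS))
    ~~~^^^^^^^^^^^^^^^^^^^^^^^^^^^^^^^^^^^^^^^^^^^^^
  File "a.py", line 6, in rep
    z=P[...,2][m]; print(n,m.sum(),"z",np.median(z).round(4),"c",P[m].mean(0).round(4),"fit",fit(c,m,h))
                                                                                             ~~~^^^^^^^
  File "h.py", line 15, in fit
    k=max(cs,key=cv2.contourArea)[:,0]; p=ray(c,k[:,0],k[:,1],h)[:,:2]
      ~~~^^^^^^^^^^^^^^^^^^^^^^^^
ValueError: max() iterable argument is empty
```

```bash
sed -i 's/^rep("pockT".*/b0=(222,264,220,262); print("pk",H[240,228:260:2].tolist()); blue=lambda H:(H[...,0]>95)\&(H[...,0]<140)\&(H[...,1]>100)\nfor nn,cc,bb,hh in(("pT",T,b0,H),("pS",S,(276,320,262,300),HS)):\n  mm=roi(cc,*bb)\&blue(hh)\n  if mm.any(): print(nn,mm.sum(),fit(cc,mm,.04))/' a.py; python3 a.py | grep -v -E "^(t[0-2]|spare|plate|hub)"
```

```text
pk [[70, 9, 162], [107, 44, 121], [120, 47, 60], [41, 97, 29], [30, 20, 26], [30, 20, 26], [171, 62, 29], [53, 35, 29], [30, 57, 27], [36, 43, 30], [60, 27, 28], [173, 38, 27], [40, 22, 35], [109, 105, 104], [105, 30, 120], [45, 6, 161]]
pT 21 (array([0.5382, 0.0815]), np.float64(0.0221), 18)
pS 257 (array([0.5484, 0.1   ]), np.float64(0.0633), 90)
red strips T 0 [nan nan]
[]
red strips S 20 [0.6031 0.0091]
[[0.606, 0.001], [0.604, 0.001], [0.605, 0.004], [0.603, 0.003], [0.601, 0.002], [0.6, 0.002], [0.603, 0.005], [0.601, 0.005], [0.599, 0.004], [0.597, 0.003], [0.6, 0.007], [0.598, 0.006], [0.609, 0.015], [0.609, 0.018], [0.607, 0.017], [0.605, 0.017], [0.603, 0.016], [0.606, 0.02], [0.604, 0.019], [0.602, 0.018]]
grip 267 0.09476791259337297
((0.46441012620925903, 0.3330393433570862), (0.05746261402964592, 0.11281701177358627), 11.938157081604004) [0.46320295 0.3392047 ]
red [0.48100288 0.34868741 0.096     ] 46
stand 159 z 0.0422 c [0.4674 0.3262 0.0423] fit (array([0.4611, 0.338 ]), np.float64(0.0502), 83)
handS top 532 z 0.0958 c [0.4633 0.3398 0.0955] fit (array([0.4647, 0.3396]), np.float64(0.042), 98)
byst [0.688 0.24  0.096]
byst [ 0.72  -0.265  0.056]
byst [ 0.782 -0.016  0.078]a.py:20: RuntimeWarning: Mean of empty slice.
  m=roi(c,*b)&red(HH); v,u=np.nonzero(m); p=ray(c,u,v,.08)[:,:2]; print("red strips",n,len(u),p.mean(0).round(4)); print(p.round(3).tolist()[:40])
  ret = um.true_divide(
```

View pics/z.png

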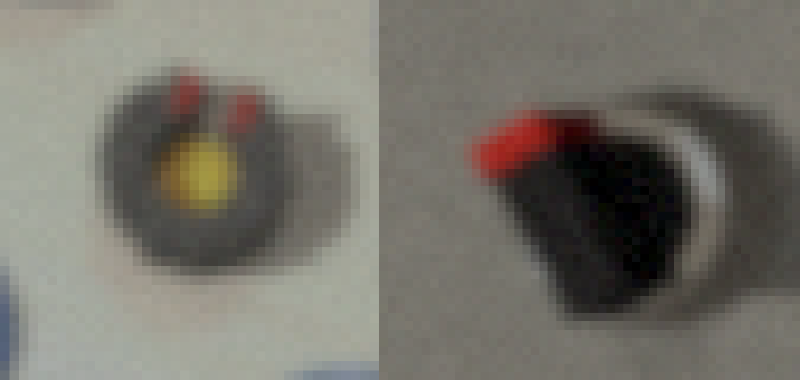

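Keyway yaw is about -19.2°: the tin square gives -19.2 + 90k, and the red strips pick k. The zoom shows the strips up and to the right of the bore. The handle's red end points up and to the left. Next I refine the handle pose and check reachability.

```bash
python3 - <<'E'
from h import *
from station import robot
T=dict(np.load("top0.npz"));S=dict(np.load("side0.npz"))
red=lambda H:((H[...,0]<8)|(H[...,0]>172))&(H[...,1]>150)
for n,c,b in(("T",T,(115,165,250,295)),("S",S,(270,345,385,420))):
    P=cloud(c); z=P[...,2]; m=(roi(c,*b)&(z>.090)&(z<.100)).astype(np.uint8)
    k,l,st,ce=cv2.connectedComponentsWithStats(m); i=1+st[1:,4].argmax(); mm=l==i
    v,u=np.nonzero(mm); q=ray(c,u,v,.096)[:,:2].astype(np.float32)
    v,u=np.nonzero(mm&red(hsv(c))); r=ray(c,u,v,.096)[:,:2].mean(0)
    d=np.linalg.svd(q-q.mean(0))[2][0]; d*=np.sign(d@(r-q.mean(0)))
    print(n,len(q),st[i],"rect",cv2.minAreaRect(q),"mean",q.mean(0),"red",r,"pca",np.degrees(np.arctan2(d[1],d[0])))
for nm,p in(("pick",(.518,-.34,.026)),("place",(.5474,.0998,.051)),("handle",(.4635,.339,.06)),("hub",(.5866,.0197,.1))):
    for y in range(-180,180,30):
        j=robot.inverse_kinematics(p,[np.pi,0,np.radians(y)])
        if j is not None: print(nm,y,np.round(j,2))
E
```

```text
T 229 [125 263  20  25 229] rect ((0.4629112184047699, 0.3400849401950836), (0.05704167112708092, 0.021901998668909073), 32.08567810058594) mean [0.46304107 0.34058207] red [0.48124298 0.35025671] pca 31.464125
S 519 [285 402  40  18 519] rect ((0.4649216830730438, 0.34147894382476807), (0.05634114891290665, 0.021150019019842148), 30.23589515686035) mean [0.46370944 0.33984688] red [0.48518192 0.35008997] pca 26.36709
pick -180 [-0.69  0.74  1.73  0.    0.67 -2.26]
pick -90 [-0.69  0.74  1.73 -0.    0.67  2.45]
pick -60 [-0.69  0.74  1.73 -0.    0.67  1.93]
pick -30 [-0.69  0.74  1.73 -0.    0.67  1.41]
pick 0 [-0.69  0.74  1.73 -0.    0.67  0.88]
pick 30 [-0.69  0.74  1.73 -0.    0.67  0.36]
pick 60 [-0.69  0.74  1.73 -0.    0.67 -0.16]
pick 90 [-0.69  0.74  1.73 -0.    0.67 -0.69]
pick 120 [-0.69  0.74  1.73  0.    0.67 -1.21]
pick 150 [-0.69  0.74  1.73  0.    0.67 -1.73]
place -180 [ 0.06  0.64  1.89  0.    0.61 -1.51]
place -150 [ 0.06  0.64  1.89  0.    0.61 -2.03]
place -120 [ 0.06  0.64  1.89 -0.    0.61 -2.56]
place -60 [ 0.06  0.64  1.89 -0.    0.61  2.68]
place -30 [ 0.06 
[... 607 characters left out ...]
]
handle 30 [ 0.52  0.64  1.84 -0.    0.66  1.56]
handle 60 [ 0.52  0.64  1.84 -0.    0.66  1.04]
handle 90 [ 0.52  0.64  1.84 -0.    0.66  0.52]
handle 120 [ 0.52  0.64  1.84 -0.    0.66 -0.01]
handle 150 [ 0.52  0.64  1.84 -0.    0.66 -0.53]
hub -180 [-0.08  0.6   1.78  0.    0.76 -1.65]
hub -150 [-0.08  0.6   1.78  0.    0.76 -2.17]
hub -60 [-0.08  0.6   1.78 -0.    0.76  2.54]
hub -30 [-0.08  0.6   1.78 -0.    0.76  2.02]
hub 0 [-0.08  0.6   1.78 -0.    0.76  1.49]
hub 30 [-0.08  0.6   1.78 -0.    0.76  0.97]
hub 60 [-0.08  0.6   1.78 -0.    0.76  0.44]
hub 90 [-0.08  0.6   1.78 -0.    0.76 -0.08]
hub 120 [-0.08  0.6   1.78  0.    0.76 -0.6 ]
hub 150 [-0.08  0.6   1.78  0.    0.76 -1.13]
```

```bash
cat >> h.py <<'E'
def down(deg): return [np.pi,0,np.radians(deg)]
E
python3 - <<'E'
from h import *
from station import robot, imaging
s=lambda:(lambda r:print(round(r["time_s"],2),r["ee_pos"].round(4),r["contact_force"].round(1),round(r["grip_width"],3)))(robot.read_state())
x,y=.518,-.3397
robot.movep([x,y,.12],down(25.8)); robot.servo_line([x,y,.026]); s()
robot.close(25); s(); robot.open_jaws()
robot.servo_line([x,y,.085]); robot.movep([x,y,.085],down(115.8)); robot.servo_line([x,y,.026]); robot.close(40); s()
robot.servo_line([x,y,.20],0.25); s()
X,Y=.5474,.0998
robot.movep([X,Y,.20],down(115.8)); robot.servo_line([X,Y,.085]); s()
for n in("top","side"):
    c=imaging.camera(n); cv2.imwrite(f"pics/{n}1.png",c["img"][:,:,::-1]); np.savez(f"{n}1.npz",**c)
im=np.load("side1.npz")["img"][190:330,200:390]; cv2.imwrite("pics/s1z.png",cv2.resize(im,(760,560),interpolation=0)[:,:,::-1])
E
```

```text
2.33 [ 0.5182 -0.3402  0.0267] [ 0.2  0.  -0. ] 0.999
2.73 [ 0.5185 -0.3402  0.0272] [-0.1 -1.6  7. ] 0.622
6.03 [ 0.5183 -0.34    0.0272] [-1.7  0.5  6. ] 0.623
6.88 [ 0.5175 -0.3393  0.1988] [-0.4 -0.1 -2.6] 0.622
9.42 [0.5479 0.0997 0.0857] [-0.   0.2 -2.5] 0.622
```

View pics/s1z.png

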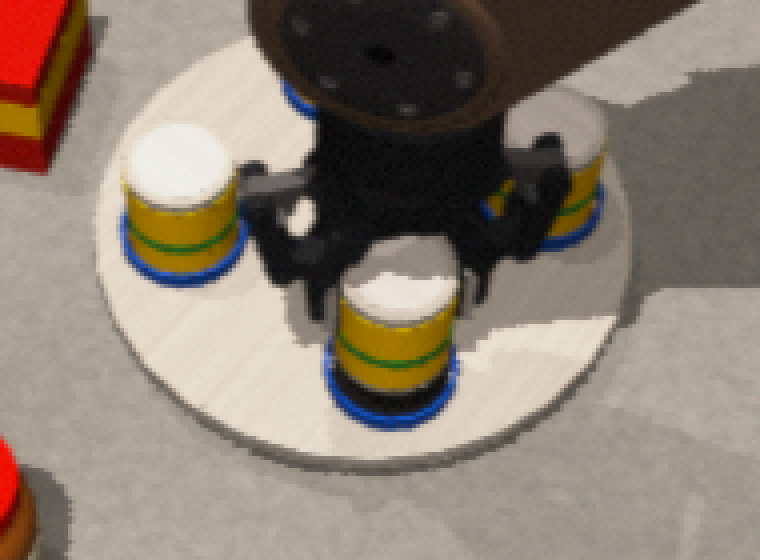

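The side crop shows the held tin over the empty collar: label at zoom px 338–456, collar at 325–458. The tin is slightly to the right, so I quantify that.

```bash
cat > b.py <<'E'
from h import *
S0=dict(np.load("side0.npz"));S1=dict(np.load("side1.npz"))
C=lambda c:-cv2.Rodrigues(c["rvec"])[0].T@c["tvec"]
def lab(c,b,z0):
    H=hsv(c); m=roi(c,*b)&(H[...,0]>18)&(H[...,0]<75)&(H[...,1]>110)
    k,l,st,ce=cv2.connectedComponentsWithStats(m.astype(np.uint8)); i=1+st[1:,4].argmax()
    x,y,w,h,a=st[i]; v,u=np.nonzero(l==i)
    mid=[(u[v==r].min()+u[v==r].max())/2 for r in range(y+h//3,y+2*h//3)]
    p=ray(c,(np.mean(mid)),(v.min()+v.max())/2,z0+.031); return st[i],p,np.mean(mid)
for n,c,b,z0,ref in(("spare0",S0,(345,382,115,165),0,(.5196,-.338)),("t1S",S0,(226,262,216,262),.03,(.6684,.0604)),("t0",S0,(266,304,178,222),.03,(.6271,-.0597)),("held",S1,(278,318,240,295),.0585,None)):
    st,p,mid=lab(c,b,z0)
    d=C(c)[:2]-p[:2]; d/=np.linalg.norm(d); t=np.array([-d[1],d[0]])
    if ref is not None: print(n,st,p.round(4),"toward",round((p[:2]-ref)@d,4),"lateral",round((p[:2]-ref)@t,4))
    else:
        for o in(.012,.016,.02,.022): print(n,st,o,(p[:2]-o*d).round(4), "d",d.round(2))
E
python3 b.py
```

```text
spare0 [351 131  24  22 353] [ 0.5169 -0.3301  0.031 ] toward 0.0081 lateral 0.002
t1S [231 235  28  23 399] [0.6637 0.0703 0.061 ] toward 0.011 lateral 0.0001
t0 [272 194  26  24 389] [ 0.6232 -0.0519  0.061 ] toward 0.0086 lateral 0.0015
held [284 264  31  24 463] 0.012 [0.5468 0.1064] d [-0.23  0.97]
held [284 264  31  24 463] 0.016 [0.5477 0.1025] d [-0.23  0.97]
held [284 264  31  24 463] 0.02 [0.5486 0.0986] d [-0.23  0.97]
held [284 264  31  24 463] 0.022 [0.5491 0.0967] d [-0.23  0.97]
```

```bash
cat >> b.py <<'E'
print("--")
def edge(c,u0,b,z0,ref=None):
    H=hsv(c).astype(float); R=[]
    y=[]; 
    for u in range(u0-3,u0+4):
        s=c["img"][b[0]:b[1],u].astype(float); sat=(s.max(1)-s.min(1))/(s.max(1)+1e-6)
        v=np.arange(b[0],b[1]); i=np.argmax(sat>.4); y.append(v[i]-1+(.4-sat[i-1])/(sat[i]-sat[i-1]))
    p=ray(c,u0,np.mean(y),z0+.062); d=C(c)[:2]-p[:2]; d/=np.linalg.norm(d); q=p[:2]-.027*d
    print(u0,np.round(y,1),q.round(4),"vs",ref, None if ref is None else ((q-ref)@d).round(4))
edge(S0,363,(128,150),0,np.array((.5196,-.338)))
edge(S0,245,(228,252),.03,np.array((.6684,.0604)))
edge(S1,245,(228,252),.03,np.array((.6684,.0604)))
edge(S1,299,(262,285),.0585)
E
python3 b.py | sed -n '/--/,$p'
```

```text
--
363 [135.4 136.1 136.2 136.2 136.3 136.4 136.4] [ 0.5178 -0.3411] vs [ 0.5196 -0.338 ] -0.0029
245 [242.3 242.3 242.3 242.4 242.3 242.2 242.1] [0.6693 0.058 ] vs [0.6684 0.0604] -0.0025
245 [242.3 242.4 242.4 242.4 242.3 242.2 242.2] [0.6693 0.058 ] vs [0.6684 0.0604] -0.0025
299 [271.  271.2 271.3 271.2 271.1 271.2 271.1] [0.5462 0.1015] vs None None
```

```bash
cat >> b.py <<'E'
print("==")
edge(S0,285,(188,212),.03); edge(S0,337,(218,242),.03)
for b in((345,382,115,165),(226,262,216,262),(266,304,178,222),(318,356,208,254)): print(lab(S0,b,.03)[2], end=" ")
print(lab(S1,(278,318,240,295),.0585)[2])
# collar inner black floor & ring extents, side0
H=hsv(S0); bl=roi(S0,270,326,256,304)&(H[...,0]>95)&(H[...,0]<140)&(H[...,1]>100)
v,u=np.nonzero(bl); print("ring ext",u.min(),u.max(),v.min(),v.max())
m=roi(S0,284,312,270,297)&(S0["img"].max(-1)<60)&~bl; print("floor",fit(S0,m,.03))
# ring top edge: outer far edge at z=.04, inner mask
T=dict(np.load("top0.npz")); m=roi(T,222,264,220,262)&(T["img"].max(-1)<90); print("T floor",fit(T,m,.03))
E
python3 b.py | sed -n '/==/,$p'
```

```text
==
285 [201.4 201.5 201.6 201.5 201.6 201.6 201.5] [ 0.6264 -0.0627] vs None None
337 [232.4 233.  233.2 233.3 233.2 233.3 233.2] [ 0.5038 -0.0211] vs None None
361.92857142857144 245.25 284.875 335.5 297.75
ring ext 281 314 266 297
floor (array([0.5495, 0.095 ]), np.float64(0.0494), 69)
T floor (array([0.5473, 0.0992]), np.float64(0.0536), 63)
```

Relative to the pocket in the same camera, the tin should move about +2 mm in x and −1 mm in y. I'll lower it with a force stop and try small offsets if it rides on the collar.

```bash
python3 - <<'E'
from h import *
from station import robot, imaging
def s(): r=robot.read_state(); print(round(r["time_s"],2),r["ee_pos"].round(4),r["contact_force"].round(1),round(r["grip_width"],3)); return r
X,Y=.5497,.0987
for dx,dy in((0,0),(-.0015,0),(.0015,0),(0,.0015),(0,-.0015),(.0015,.0015),(-.0015,.0015)):
    robot.servo_line([X+dx,Y+dy,.072],.1)
    hit=robot.servo_line([X+dx,Y+dy,.0545],.03,stop_force=5); r=s(); print(hit,dx,dy)
    if r["ee_pos"][2]<.0615: break
if r["ee_pos"][2]<.0615:
    robot.open_jaws(); s(); robot.servo_line([X+dx,Y+dy,.16],.25)
    robot.movep([.464,.341,.19],down(31)); s()
    for n in("top","side"):
        c=imaging.camera(n); np.savez(f"{n}2.npz",**c)
    a=np.load("side2.npz")["img"]; cv2.imwrite("pics/s2.png",a[:,:,::-1])
E
```

```text
10.31 [0.5497 0.0987 0.0568] [ 0.1 -0.5  2.7] 0.618
True 0 0
10.73 [0.5493 0.0987 0.0567] [0.2 0.4 0. ] 0.998
12.99 [0.4641 0.3407 0.1895] [-0.2 -0.5 -0. ] 0.999
```

View pics/s2.png

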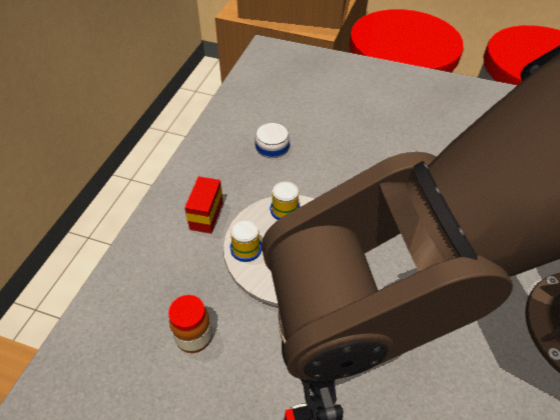

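```bash
python3 - <<'E'
from h import *
T=dict(np.load("top2.npz"));P=cloud(T)
for b in((244,276,172,206),(294,326,190,224),(276,308,240,274),(222,264,218,262)):
    m=roi(T,*b)&(abs(P[...,2]-.092)<.012); print(m.sum(),P[m].mean(0).round(4),np.median(P[...,2][m]).round(4),fit(T,m,.092) if m.any() else "")
b=(100,170,240,300); m=roi(T,*b)&(abs(P[...,2]-.096)<.006); print("grip visible",m.sum())
E
```

```text
411 [0.6664 0.0572 0.0914] 0.0916 (array([0.6664, 0.0571]), np.float64(0.0531), 64)
413 [ 0.6246 -0.0631  0.0915] 0.0917 (array([ 0.6247, -0.0631]), np.float64(0.0525), 62)
429 [ 0.5046 -0.0212  0.0919] 0.092 (array([ 0.5047, -0.0212]), np.float64(0.052), 65)
429 [0.5475 0.1001 0.0917] 0.0919 (array([0.5476, 0.1001]), np.float64(0.0528), 64)
grip visible 163
```

The spare tin is seated: its top is at z 0.092 and the stock tins have not moved. The placement also shows the top camera is off from the robot by about (+1.9, −1.4) mm. Next I grip the handle, centring it on both axes.

```bash
python3 - <<'E'
from h import *
from station import robot, imaging
def s(): r=robot.read_state(); print(round(r["time_s"],2),r["ee_pos"].round(4),np.degrees(r["tool_rot"][2]).round(2),r["contact_force"].round(1),r["ft_torque"].round(2),round(r["grip_width"],3)); return r
x,y=.4647,.3392
robot.movep([x,y,.14],down(121)); 
print(robot.servo_line([x,y,.060],.12,stop_force=8)); s(); robot.close(20); s(); robot.open_jaws()
robot.servo_line([x,y,.13],.2); robot.movep([x,y,.13],down(31)); print(robot.servo_line([x,y,.060],.12,stop_force=8)); robot.close(80); s()
robot.servo_line([x,y,.19],.15); s()
X,Y=.5877,.0167
robot.movep([X,Y,.19],down(-19.2)); robot.servo_line([X,Y,.150],.15); s()
for n in("top","side"):
    c=imaging.camera(n); np.savez(f"{n}3.npz",**c)
a=np.load("side3.npz")["img"][180:300,210:370]; cv2.imwrite("pics/s3.png",cv2.resize(a,(800,600),interpolation=0)[:,:,::-1])
E
```

```text
False
15.31 [0.465  0.3394 0.0605] 120.99 [-0.3 -0.   0.3] [0.02 0.   0.01] 1.002
15.68 [0.465  0.3394 0.0607] 121.0 [-0.7 -0.2  6.5] [-0.09  0.08 -0.01] 0.657
False
19.34 [0.4648 0.3392 0.0604] 31.0 [-0.7  0.7  5. ] [-0.21  0.07  0.02] 0.226
20.36 [0.4643 0.339  0.189 ] 31.0 [ 0.7  0.1 -2.9] [ 0.05 -0.04  0.01] 0.223
22.07 [0.5877 0.0175 0.1501] -19.12 [ 0.2 -0.  -3.2] [-0.02  0.    0.01] 0.22
```

View pics/s3.png

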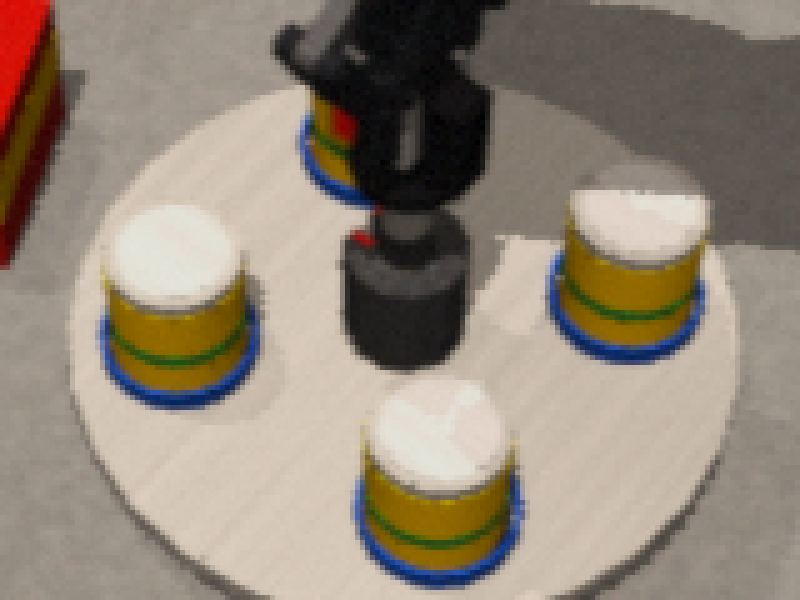

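The handle is centred over the hub (shaft at zoom px ~405, hub mid ~405), with its red end towards the red strips. I go down with force stops.

```bash
python3 - <<'E'
from h import *
from station import robot, imaging
def s(): r=robot.read_state(); print(round(r["time_s"],2),r["ee_pos"].round(4),np.degrees(r["tool_rot"][2]).round(2),r["contact_force"].round(1),r["ft_torque"].round(2)); return r
X,Y=.5877,.0167
for dx,dy in((0,0),(.0015,0),(-.0015,0),(0,.0015),(0,-.0015),(.0015,.0015),(-.0015,-.0015)):
    robot.servo_line([X+dx,Y+dy,.139],.1)
    hit=robot.servo_line([X+dx,Y+dy,.120],.03,stop_force=6); r=s(); print(hit,dx,dy)
    if r["ee_pos"][2]<.1295: break
E
```

```text
23.22 [0.5878 0.0167 0.1201] -19.2 [ 0.2 -0.6 -2.4] [-0.02 -0.02  0.02]
False 0 0
```

The key entered the keyway on the first try. I keep pushing down onto the brake spring.

```bash
python3 - <<'E'
from h import *
from station import robot, imaging
def s(): r=robot.read_state(); print(round(r["time_s"],2),r["ee_pos"].round(4),np.degrees(r["tool_rot"]).round(2),r["contact_force"].round(1),r["ft_torque"].round(2),round(r["grip_width"],3)); return r
X,Y=.5877,.0167
print(robot.servo_line([X,Y,.110],.04,stop_force=8)); s()
for z in(.105,.102,.100,.0985,.0975,.0965,.0955,.0945):
    hit=robot.servo_line([X,Y,z],.03,stop_force=25); robot.pause(.1); r=s(); 
    if r["contact_force"][2]>22: break
robot.pause(.3); s()
for n in("top","side"):
    c=imaging.camera(n); np.savez(f"{n}4.npz",**c)
a=np.load("side4.npz")["img"][180:300,210:370]; cv2.imwrite("pics/s4.png",cv2.resize(a,(800,600),interpolation=0)[:,:,::-1])
E
```

```text
False
23.62 [0.5876 0.0167 0.1098] [ 1.7999e+02  2.0000e-02 -1.9200e+01] [-0.9  0.3 -3.1] [-0.06  0.01 -0.02] 0.221
24.03 [0.5878 0.0167 0.1053] [-1.7999e+02 -3.0000e-02 -1.9200e+01] [-0.3  0.1  5. ] [ 0.03  0.24 -0.  ] 0.221
24.38 [0.5878 0.0167 0.1024] [-1.7999e+02 -3.0000e-02 -1.9200e+01] [-2.4  0.3  6.3] [0.   0.34 0.02] 0.225
24.73 [0.5878 0.0167 0.1006] [-1.7999e+02 -4.0000e-02 -1.9200e+01] [-1.8  0.   8.1] [-0.    0.44  0.01] 0.227
25.08 [0.588  0.0166 0.0995] [-1.7999e+02 -7.0000e-02 -1.9200e+01] [-2.9  0.1 11.7] [0.01 0.72 0.  ] 0.227
25.43 [0.588  0.0167 0.0994] [-1.7998e+02 -1.0000e-01 -1.9190e+01] [-5.9 -0.7 22.1] [-0.04  1.27  0.03] 0.227
25.73 [0.588  0.0167 0.0994] [-1.7998e+02 -1.1000e-01 -1.9190e+01] [-5.7 -0.1 22.7] [0.04 1.29 0.02] 0.224
```

View pics/s4.png

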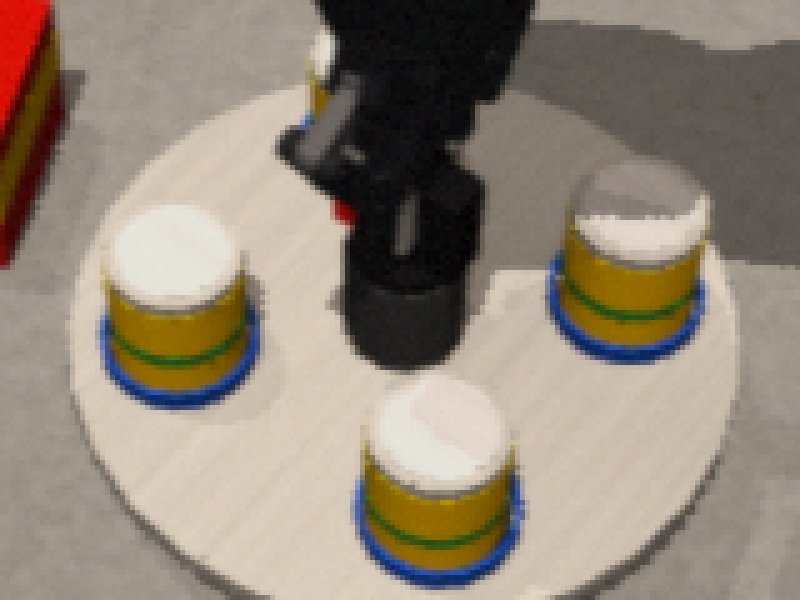

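The picture shows the flange flush on the hub, and all the tins in place. TCP z stopped at 0.0994 while the push rose from 12 to 22 N, so this is a hard stop. I hand it in.

```bash
python3 -c "
from station import robot
robot.job_done(); r=robot.read_state(); print(r['time_s'],r['ee_pos'],r['contact_force'])"
```

```text
the job is handed in; nothing more can be done
the job is handed in; nothing more can be done
```

The spare tin is in the empty pocket and released, and the handle is fully home in the hub. I handed the job in still gripping it (80 N commanded) and pressing down, at about 26 s of the 54 s allowed. The interface gave no verdict.

- **Tin:** I centred it with two grips and lowered it into the pocket on the first try. After release its top measured 92 mm above the table, which matches a seated tin. The three other tins measured within 0.2 mm of where they started.
- **Handle:** I centred it in the stand with two grips, turned it to the keyway at about -19.2°, and the key slipped in on the first descent. I then pushed against the brake spring until the flange stopped hard on the hub. The tool stayed at z = 0.0994 m while the push rose from about 12 N to 22 N.
- **Last check:** The final side picture shows the flange flush on the hub and the pocketed tins in place, the rear one mostly hidden by the gripper. I did not measure the jar, flat tin and carton again. The arm stayed clear of them, and in the side picture taken after the tin was placed they looked unmoved.
- **Disagreements:** The two cameras differed by 1–3 mm, and the top camera was about 2 mm off from the robot. I corrected for this by comparing the held tin with the pocket in one view. The state reading after hand-in was refused, so the last force reading is from just before it.

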